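# Open the oil tank behind its interlock

### The arm

A 6-joint arm with a two-finger parallel gripper is mounted at the origin on a cart in front of the work surface, level with it; the furniture and walls round the work are solid. World frame = base frame: x ahead of the robot, y to its left, z up, the work surface at z = 0. Lengths are in mm, angles in rad, forces in N, time in s.
With the tool pointing down it reaches from about 325 to 750 mm from the base axis. Payload 7.6 kg.
Tool frame: the origin (TCP) lies on the mounting face of the last link; the fingertips stand 173 mm ahead of it and the grasp point (between the pads) lies 155 mm ahead of it; z points along the fingers, y is the line along which they close (so a half turn about z gives the same grasp; the last joint's range is limited). The gripper opens to 85 mm and grips with 20 to 120 N. Pads are 22 mm wide; open, the fingers measure 114 mm over their backs; the gripper's body (76 mm by 85 mm) begins 54 mm behind the grasp point. The pads swing forward as they close: fully open they stand 13 mm farther back than shut.
Start: joints at [1.254, 0.052, 1.401, -0, 1.689, -0.07], TCP at [128.236, 509.102, 404.723] pointing down, gripper open.
Joint ranges: [-2.9, 2.9], [-0.91, 2.17], [0.12, 2.37], [-1.06, 4.2], [0.26, 2.73], [-2.93, 2.93]. Speed limits (rad/s): [2.57, 2.57, 3.01, 3.14, 3.14, 3.14].

### API

Orientations are given as a unit quaternion [x, y, z, w].
In Python, from workcell import arm gives the robot as it stands.
- The arm moves only by the shell command python3 -m pendant 'ROWS' [FORCE]. ROWS is JSON, a list of rows, each an object of numbers: "claw": the opening, from -1 (shut) to 1 (fully open); "x", "y", "z": the shift along the tool's x, y, z in mm; "twist": the turn about the tool's z in units of 6 degrees (1.0 is 6 degrees). In form: [{"claw": .., "x": .., "y": .., "z": .., "twist": ..}, ...]. A call has 1 to 20 rows; each row is the pose to reach, as a shift and turn from the pose commanded when the call began, along the tool's axes at that moment; what a row does not reach only later rows make up. A row lasts 1/12 s, in which the tool goes at most 41.7 mm and 7.16 degrees, less where a joint would pass 70% of its speed; a pose out of reach is approached as far as the arm can. A call with a gripper value outside its range is refused whole. The fingers move at their own pace and stop on an object; FORCE is the grip in N (left out, the last holds). Time passes only in rows, so rows that repeat a pose let the fingers close. It gives the time, the measured TCP pose, the force, the opening and the grip force at its end, in the units of the state.
- arm.state(): the state, without advancing time (a new reading comes with each control period).
- arm.snapshot(name): name is "scene" or "top" or "wrist"; returns (picture, depth): 480x640x3 uint8, red, green, blue; 480x640 float32, mm along the optical axis (not along the pixel's ray), 0 where there is no reading.
- arm.get_calibration(name): a dict with "mtx" (3x3 intrinsics, pixels), "R" (3x3) and "t" (3): a world point X has camera coordinates R X + t. Camera axes: x right, y down, z forward; pixel columns grow to the right and rows downward; lengths in mm; the calibration is good to about 2 mm. A picture is of the moment at which its call begins: read the wrist's pose just before it. get_calibration takes no time and is no camera call; for the wrist camera it gives the pose at the moment of the call.
- arm.close_job(): hands the job in; it is judged then, once.
Trained networks look in the newest picture that a camera, given by its name, has taken for a name from the list of things; names that differ only in an ending like _2 or _b are one class to them, and where a whole thing is asked for, a point or a joint stands for the part that bears it (a point fixed in the world has none). Each returns a list of dicts, best first, with "confidence" (0 to 1); they miss things now and then, are a little off and sometimes report something else, mostly with a low value. They report only what shows in the picture. A call takes as long as a camera call. They do not tell look-alikes from the thing itself.
- arm.regions_of(label, camera): "pixels" (480x640 bool, what is visible of it) and "point" ([row, column] in pixels, amid what is visible of it).
The state is a dict: "time_s": time; "joint_positions": joint angles; "joint_velocities": joint speeds; "tau": joint torques, N m; "position": TCP position; "ee_rot": TCP orientation; "wrist_force": force on the tool from outside, world axes, zero at the start; "torque": the same for the moment, N m; "finger_gap": opening from 0.0 (shut) to 1.0 (fully open); "grasp_force": force on a finger pad.
Only numpy, scipy, OpenCV 4.12 (cv2) and the standard library are available. Lean on these libraries where they do the work, as an engineer would, in place of code of your own. Each camera call takes 0.05 s, during which the arm holds its last target. There are 200 camera calls.

### The job

Lock out the oil pump first: push the roller arm of the limit switch sideways, over to the opposite side, until it trips (well past upright), and leave it there. Then unscrew the wing-bar cap from the oil tank's slanted filler neck, lift it off, and set it down upright, skirt down and bar up, flat inside the drip tray; lower it, do not drop it. Keep clear of the turbocharger in the middle, and leave the spanner, the brass fitting and the hex key where they lie.

Things in the scene. Friction and masses are not known exactly. Their poses are not given: they have to be found in the camera images.
- cap_grip (a point): Centre of the filler cap's wing bar (56 long, 16 thick, 31 high, straight across the cap's flat top): 18 mm above the flat top, 13 mm below the bar's top edge, 57 mm above the skirt's lower rim. Axes: x along the bar, y across it (the 16 mm to grip), z along the screw axis, outward (up when the cap stands on its skirt).
- cap: Black filler cap, loose once unscrewed, 0.08-0.17 kg: round skirt 62 mm across, 39 high, open below, bar on top. Origin: centre of the skirt's rim; axes as cap_grip. Unscrews anticlockwise seen from outside (positive about its +z), rising 24 mm per turn; free after about 220 degrees, not before. Turns easily, 2 mm play each way, stays put when let go.
- neck_mouth (a point): Centre of the rim of the tank's fixed filler neck (threaded steel, 44 mm across, 37 long). z along the neck's axis, outward, 30 degrees from vertical, leaning to the tank's front. With the cap screwed on, cap_grip lies 24 mm outward of here on the axis; the lifted cap clears the neck when cap_grip is 60 mm outward.
- tank: Grey oil tank, fixed, 150 x 150 mm foot, 80 mm high without the neck, nothing above it. Origin: centre of the underside. x to its back, z up; the neck leans to -x, roughly towards the robot.
- roller (a point): Centre of the black roller (26 mm diameter, 12 thick along swing_pivot's x) at the end of the limit switch's steel arm, 58 mm from the swing axis. The switch body (44 mm wide, top 80 mm above the worktop, on an 80 x 90 mm foot) stands behind the arm, on swing_pivot's +x side; the roller is free on both sides.
- swing_pivot (a point): Fixed point on the arm's level swing axis, in the roller's mid-plane, 66 mm above the worktop. x: along the swing axis, from the roller towards the switch body (roughly away from the robot). y: to the side to which the arm leans at the start. z up. The roller must be pushed to -y.
- roller_arm (a joint): Angle of the roller arm, rad. 0: leaning 0.42 rad from upright to swing_pivot's +y side (starts between 0 and 0.12); 0.42: upright; grows as the arm swings to -y; trips beyond 0.62; hard stop at 0.90. About 1.5 N at the roller moves it; it stays where it is left (friction, no spring).
- tray_in (a point): Centre of the inner floor of the plain steel drip tray (fixed, 140 x 180 mm outside along its x and y axes, rim 16 mm above the worktop, walls 4 mm). This point lies 4 mm above the worktop. A cap that stands in the tray has cap_grip 57 mm above it.
- turbo_mid (a point): Middle of the fixed turbocharger on its stand, an obstacle: with clamps, hose and looms it fills about 0.45 m across y, 0.3 m up, and reaches to 0.15 m nearer the robot than this point. To change sides, pass in front of it (nearer the robot) or well above.
- spanner_mid (a point): Middle of the loose steel spanner, 149 mm long, lying flat near the turbocharger: a bystander.
- fitting_mid (a point): Middle of the loose brass hose fitting, 40 mm long, lying on the worktop: a bystander.
- hexkey_mid (a point): Middle of the loose black hex key, 88 mm long, lying on the worktop: a bystander.
There are look-alikes about, which are no part of the job. There is more than one size of the part that bears roller; the job needs the larger.

How it is judged:
By the outcome, as a careful person would: the job done as asked, in the order asked, and still so for the second after the job is handed in, with the robot touching nothing.
It also fails if it takes over 72 s, if anything falls off the work surface, if the arm or the gripper's body presses on something with over 40 N, if the wrist force passes 120 N, or if a joint passes its speed limit or range.

## Working session

There is one attempt and no reset: what is moved stays moved. The work goes in short steps, Python scripts to look and compute and a shell command to move; the robot and the scene stay as the last step left them, time stands still between calls to the robot, and variables do not carry over. Pictures are saved under pics/ and viewed, at most 10 in all, crops included, and the job is handed in when it is done.

```bash
mkdir -p pics; ls; cat > h.py <<'E'
import numpy as np, cv2
from scipy.spatial.transform import Rotation as Rn
from workcell import arm
np.set_printoptions(precision=1,suppress=True)
def cloud(depth,cal):
    K=np.array(cal["mtx"]);R=np.array(cal["R"]);t=np.array(cal["t"])
    v,u=np.mgrid[:480,:640]; d=depth
    P=np.stack([(u-K[0,2])/K[0,0]*d,(v-K[1,2])/K[1,1]*d,d],-1)
    W=(P-t)@R
    W[depth<=0]=np.nan
    return W
def snap(n,save=None):
    cal=arm.get_calibration(n); p,d=arm.snapshot(n)
    if save: cv2.imwrite("pics/"+save+".png",p[:,:,::-1])
    return p,d,cloud(d,cal)
E
python3 - <<'E'
from h import *
s=arm.state();print({k:np.round(v,3) for k,v in s.items()})
for n in ["scene","top"]:
    p,d,W=snap(n,n+"0"); np.save(n+"W.npy",W)
    for l in ["cap","roller","roller_arm","tank","tray_in","swing_pivot","spanner_mid","fitting_mid","hexkey_mid","turbo_mid"]:
        for r in arm.regions_of(l,n)[:4]:
            m=r["pixels"]; q=W[m]; q=q[~np.isnan(q[:,0])]
            print(n,l,round(r["confidence"],2),np.round(r["point"]),m.sum(),np.median(q,0) if len(q) else None, np.ptp(q,axis=0) if len(q) else None)
E
```

```text
pics
{'time_s': np.float64(0.0), 'joint_positions': array([ 1.3,  0.1,  1.4, -0. ,  1.7, -0.1]), 'joint_velocities': array([ 0., -0.,  0., -0.,  0., -0.]), 'tau': array([ -0. , -38.2, -36. ,  -0. ,   0. ,   0. ]), 'position': array([128.2, 509.1, 403.9]), 'ee_rot': array([ 0.1,  1. , -0. , -0. ]), 'wrist_force': array([-0.3, -0.2, -0.3]), 'torque': array([-0., -0.,  0.]), 'grasp_force': np.float64(0.0), 'finger_gap': np.float64(1.0)}
scene cap 0.83 [325. 354.] 633 [ 407.7 -348.2  126.5] [75.2 77.  99.9]
scene roller 0.54 [206. 212.] 26 [473.5 389.6 123.8] [ 674.4 1238.9  753.3]
scene roller 0.49 [197. 239.] 24 [608.9 428.3  93.1] [ 737.6 1199.3  762.6]
scene roller_arm 0.52 [197. 240.] 38 [613.5 421.1  85.3] [ 737.6 1208.4  762.6]
scene tank 0.91 [345. 369.] 2908 [ 431.9 -383.1   47. ] [187.7 171.2 110.1]
scene tray_in 0.87 [287. 266.] 2100 [418.7  13.9   5.7] [164.1 208.8  25.9]
scene tray_in 0.39 [229. 222.] 611 [486.1 351.2  16.1] [ 723.5 1325.8  868.1]
scene swing_pivot 0.62 [213. 249.] 273 [624.  400.9  18.5] [ 71.5  82.3 104.3]
scene swing_pivot 0.56 [232. 218.] 564 [484.5 351.4  24.6] [ 723.5 1331.8  868.1]
scene spanner_mid 0.64 [292. 339.] 133 [ 571.9 -141.3    5.8] [149.   38.8  12.5]
scene fitting_mid 0.3 [206. 213.] 79 [475.3 385.1 107.2] [ 686.  1280.   842.9]
scene hexkey_mid 0.44 [297. 433.] 26 [ 760.1 -341.7    5.2] [39.2 40.   7.6]Traceback (most recent call last):
  File "<stdin>", line 6, in <module>
ValueError: it knows: cap, cap_grip, fitting_mid, hexkey_mid, neck_mouth, roller, roller_arm, spanner_mid, swing_pivot, tank, tray_in
```

```bash
python3 - <<'E'
from h import *
n="top"
p,d,W=snap(n,n+"1"); np.save(n+"W.npy",W)
for l in ["cap","roller","roller_arm","tank","tray_in","swing_pivot","fitting_mid","hexkey_mid","neck_mouth"]:
        for r in arm.regions_of(l,n)[:4]:
            m=r["pixels"]; q=W[m]; q=q[~np.isnan(q[:,0])]
            print(n,l,round(r["confidence"],2),np.round(r["point"]),m.sum(),np.median(q,0) if len(q) else None, np.ptp(q,axis=0) if len(q) else None)
E
```

```text
top cap 0.59 [312. 459.] 580 [ 421.5 -330.4  130.7] [73.5 57.9 72.9]
top roller 0.41 [288. 157.] 90 [476.7 389.7 126.8] [ 16.9  44.7 134.3]
top roller 0.38 [237. 147.] 60 [613.7 428.   92.2] [ 24.9  46.4 107.1]
top roller_arm 0.4 [235. 145.] 47 [612.5 427.9  95. ] [ 13.5  41.1 107.1]
top tank 0.87 [290. 442.] 2885 [ 473.1 -321.6   73.9] [167.1 173.1 133.7]
top tray_in 0.85 [312. 311.] 3844 [417.7  14.7   6.2] [154.4 188.8  35.1]
top swing_pivot 0.9 [234. 163.] 609 [622.1 406.2  12.2] [ 63.9  72.1 108.5]
top swing_pivot 0.7 [283. 176.] 1162 [487.9 360.2  13.3] [ 98.9 107.2 152.6]
top fitting_mid 0.42 [192. 185.] 76 [729.2 350.   14.3] [19.1 36.5 26. ]
top hexkey_mid 0.62 [201. 458.] 33 [ 713.8 -364.9    6.2] [43.4 21.4 14.1]
top neck_mouth 0.67 [299. 460.] 103 [ 455.9 -334.4   99.3] [24.5 57.4 39.1]
top neck_mouth 0.45 [289. 442.] 2850 [ 473.1 -321.7   74. ] [166.2 167.9 128.8]
```

View pics/scene0.png

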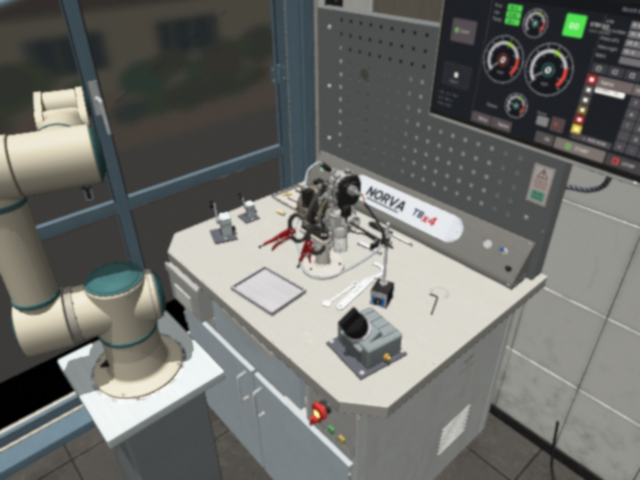

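The scene shows two limit switches: the near, larger one at about (col 222, row 225) and a smaller one at (248, 212). The tray is at (267, 287), and the tank with its black cap is at (365, 335).

```bash
python3 - <<'E'
from h import *
p,d,W=snap("wrist"); np.save("wristW.npy",W)
t=cv2.imread("pics/top1.png")
a=cv2.resize(t[220:340,100:240],None,fx=2.8,fy=2.8,interpolation=cv2.INTER_CUBIC)
b=cv2.resize(t[220:340,390:530],None,fx=2.8,fy=2.8,interpolation=cv2.INTER_CUBIC)
c=np.hstack([a,b]); w=cv2.resize(p[:,:,::-1],(340,255))
o=np.zeros((595,784,3),np.uint8);o[:336]=c;o[338:338+255,:340]=w;o[338:593,342:682]=cv2.resize(t,(340,255));cv2.imwrite("pics/a.png",o)
cal=arm.get_calibration("wrist");R=np.array(cal["R"]);C=-R.T@np.array(cal["t"])
s=arm.state();Rt=Rn.from_quat(s["ee_rot"]).as_matrix()
print("cam in tool",Rt.T@(C-np.array(s["position"])),"\n",Rt.T@R.T,"\n",Rt,cal["mtx"])
W=np.load("topW.npy")
q=W[:,:240].reshape(-1,3);q=q[(q[:,0]>400)&(q[:,0]<560)&(q[:,1]>300)&(q[:,1]<460)&(q[:,2]>30)]
print(q[np.argsort(-q[:,2])][::4])
E
```

```text
cam in tool [74.4  0.8 29. ] 
 [[-0.  -1.  -0.3]
 [ 1.  -0.   0. ]
 [-0.  -0.3  1. ]] 
 [[-1.   0.2  0. ]
 [ 0.2  1.   0. ]
 [-0.   0.  -1. ]] [[366.7   0.  318.8]
 [  0.  366.7 242.6]
 [  0.    0.    1. ]]
[[471.8 390.2 146. ]
 [471.9 394.6 138. ]
 [471.9 385.4 136.3]
 [474.3 397.7 134.9]
 [476.7 402.8 134.1]
 [479.1 398.2 133.2]
 [474.3 391.2 132.6]
 [479.1 396.2 132. ]
 [474.3 384.5 130.5]
 [479.1 394.3 129.6]
 [469.6 394.3 129.2]
 [476.8 406.7 128. ]
 [481.6 399.9 126.8]
 [481.6 404.8 126.1]
 [467.2 388.  125.5]
 [472.  385.9 124.4]
 [479.2 408.1 122.4]
 [479.2 394.2 120.4]
 [464.8 389.5 118.8]
 [479.3 381.5 112.8]
 [479.4 376.1 104.7]
 [477.  379.4 100.8]
 [489.3 350.   90.8]
 [506.6 370.3  89. ]
 [486.9 350.6  87.6]
 [482.1 385.1  86.9]
 [506.7 363.4  86.6]
 [491.9 373.1  86.4]
 [494.4 368.3  86.1]
 [482.  358.4  85.4]
 [509.2 358.8  85.3]
 [494.4 371.   84.9]
 [496.9 366.1  84.7]
 [484.6 373.4  84.5]
 [479.6 356.1  84.4]
 [514.2 373.9  84. ]
 [511.7 366.5  83.9]
 [489.5 378.6  83.7]
 [501.8 346.7  83.7]
 [484.5 349.   83.3]
 [511.7 351.8  83.2]
 [494.4 344.2  83. ]
 [496.9 356
[... 843 characters left out ...]
 76.2]
 [479.7 350.5  75.9]
 [497.1 378.   75.7]
 [482.2 365.5  75.5]
 [494.6 380.6  75.1]
 [492.1 345.9  74.6]
 [474.8 365.6  74.5]
 [522.  376.3  73.9]
 [479.7 360.9  73.4]
 [479.8 378.4  73.1]
 [484.8 381.1  72.5]
 [504.7 388.9  72. ]
 [482.2 349.   70.9]
 [504.7 340.   67.9]
 [497.3 342.9  65.4]
 [519.9 365.9  64.4]
 [512.4 348.5  63.2]
 [479.9 378.4  61.9]
 [489.9 346.3  60.3]
 [477.4 354.1  58.2]
 [477.4 351.9  56.5]
 [505.1 340.4  53.3]
 [502.7 341.   49.7]
 [480.1 349.5  43.9]
 [508.  340.2  41.7]
 [485.2 347.9  39.6]
 [490.3 345.8  37.5]
 [518.4 361.8  36.1]
 [531.2 359.5  35.7]
 [526.2 354.7  33.7]
 [528.7 352.3  33.3]
 [523.7 360.2  31.8]
 [518.6 352.6  31.2]
 [500.7 342.2  30.8]]
```

View pics/a.png

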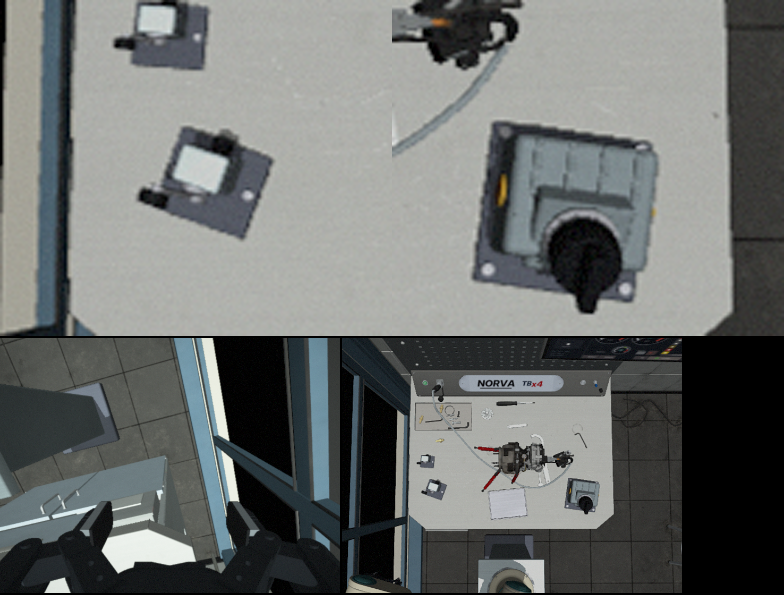

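The crops show the larger switch with its roller on its left (+y) side at about (155, 197), and the foot turned about 20° to the world axes. On the tank, the cap's bar points almost straight at the robot (588, 270). The tool can only twist about the vertical, so I will plan the unscrewing around that.

```bash
cat >> h.py <<'E'
def to(target,yaw=None,ofs=0):
    "tool-frame shift to bring the TCP to target (world), and twist units to bring tool y to world heading yaw (deg)"
    s=arm.state();Rt=Rn.from_quat(s["ee_rot"]).as_matrix()
    d=Rt.T@(np.array(target)-np.array(s["position"]))
    h=np.degrees(np.arctan2(Rt[1,1],Rt[0,1]))
    print("shift",d,"heading",h,"j6",round(s["joint_positions"][5],2),"twist",None if yaw is None else -((yaw-h+180)%360-180)/6)
E
python3 -c "
from h import *
to([470,390,404],71)"
```

```text
shift [-360.5  -32.     0.7] heading 75.85958871919367 j6 -0.07 twist 0.8099314531989421
```

```bash
python3 -m pendant '[{"claw":-1,"x":-360,"y":-32,"z":0,"twist":0.8},{"claw":-1,"x":-360,"y":-32,"z":0,"twist":0.8},{"claw":-1,"x":-360,"y":-32,"z":0,"twist":0.8},{"claw":-1,"x":-360,"y":-32,"z":0,"twist":0.8},{"claw":-1,"x":-360,"y":-32,"z":0,"twist":0.8},{"claw":-1,"x":-360,"y":-32,"z":0,"twist":0.8},{"claw":-1,"x":-360,"y":-32,"z":0,"twist":0.8},{"claw":-1,"x":-360,"y":-32,"z":0,"twist":0.8},{"claw":-1,"x":-360,"y":-32,"z":0,"twist":0.8},{"claw":-1,"x":-360,"y":-32,"z":0,"twist":0.8},{"claw":-1,"x":-360,"y":-32,"z":0,"twist":0.8},{"claw":-1,"x":-360,"y":-32,"z":0,"twist":0.8}]' 30
python3 - <<'E'
from h import *
p,d,W=snap("wrist","w1"); np.save("w1.npy",W)
for l in ["roller","roller_arm","swing_pivot"]:
    for r in arm.regions_of(l,"wrist")[:3]:
        m=r["pixels"]; q=W[m]; q=q[~np.isnan(q[:,0])]
        print(l,round(r["confidence"],2),np.round(r["point"]),m.sum(),np.percentile(q,[5,50,95],axis=0).ravel())
m=(W[:,:,2]>84)&(W[:,:,2]<150)&(abs(W[:,:,0]-476)<45)&(abs(W[:,:,1]-392)<50)
for lo,hi in [(74,84),(84,100),(105,115),(115,125),(125,140)]:
    m=(W[:,:,2]>lo)&(W[:,:,2]<hi)&(abs(W[:,:,0]-490)<50)&(abs(W[:,:,1]-380)<60)
    q=W[m];print(lo,len(q),np.percentile(q,[2,50,98],axis=0).ravel() if len(q) else "", cv2.minAreaRect(q[:,:2].astype(np.float32)) if len(q)>5 else "")
E
```

```text
time_s: 2.05
position: [469.2, 390.3, 404.5]
ee_rot: [0.164, 0.986, -0.0, -0.0]
wrist_force: [-0.5, 0.4, 0.3]
finger_gap: -0.001
grasp_force: 0.0
roller 0.68 [346. 387.] 193 [613.4 407.1  45.9 614.5 414.3  55.2 616.5 421.5  62.9]
roller 0.57 [240. 322.] 1216 [467.  370.2  65.6 473.9 393.  126.8 485.2 406.9 135.1]
roller_arm 0.64 [242. 325.] 1184 [466.9 369.9  67.3 473.7 393.2 127.2 483.1 407.  135.2]
roller_arm 0.61 [342. 387.] 181 [613.6 407.5  46.1 614.5 414.3  55.3 616.3 421.   62.8]
swing_pivot 0.81 [326. 386.] 2539 [599.  390.2   6.5 619.5 416.2   8.3 646.8 443.2  57.5]
swing_pivot 0.57 [234. 305.] 7245 [451.9 332.5   8.6 479.4 373.8  10.8 515.8 410.6 132.3]
74 1911 [473.8 345.4  76.1 498.7 366.6  81.4 518.2 384.4  83. ] ((494.65869140625, 368.3358154296875), (43.562705993652344, 45.75486755371094), 70.76091003417969)
84 64 [474.2 374.8  84.1 475.9 378.6  90.6 479.9 381.7  99.1] ((491.7106628417969, 376.6827087402344), (7.275404930114746, 35.061038970947266), 84.80607604980469)
105 17 [467.2 394.1 111.5 469.  398.8 112.4 471.5 405.7 115. ] ((469.5556640625, 400.0729675292969), (13.248518943786621, 0.7538242340087891), 70.65013885498047)
115 150 [465.3 384.4 115.4 469.8 396.8 122.5 486.5 409.8 124.9] ((477.4757995605469, 395.9488525390625), (25.19390296936035, 20.492158889770508), 70.5615234375)
125 708 [466.3 386.1 125.4 473.7 396.4 132.4 485.8 408.5 135.6] ((477.3150939941406, 396.0928955078125), (24.94511604309082, 20.44029998779297), 72.76879119873047)
```

View pics/w1.png

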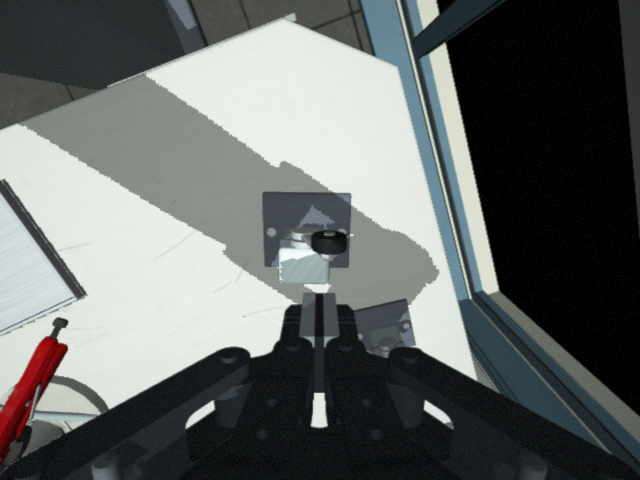

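The wrist view shows the black roller at (330, 241) on the arm's +y side, the switch body at (305, 263), and the foot lined up with the tool axes. I measured the roller at about (475, 396, 121), which fits a pivot at (468, 375, 66).

```bash
python3 -m pendant '[{"claw":-1,"x":-3.5,"y":47,"z":0,"twist":0},{"claw":-1,"x":-3.5,"y":47,"z":20,"twist":0},{"claw":-1,"x":-3.5,"y":47,"z":60,"twist":0},{"claw":-1,"x":-3.5,"y":47,"z":100,"twist":0},{"claw":-1,"x":-3.5,"y":47,"z":121,"twist":0},{"claw":-1,"x":-3.5,"y":47,"z":121,"twist":0},{"claw":-1,"x":-3.5,"y":37,"z":121,"twist":0},{"claw":-1,"x":-3.5,"y":30,"z":121,"twist":0},{"claw":-1,"x":-3.5,"y":24,"z":121,"twist":0},{"claw":-1,"x":-3.5,"y":18,"z":121,"twist":0},{"claw":-1,"x":-3.5,"y":12,"z":121,"twist":0},{"claw":-1,"x":-3.5,"y":6,"z":121,"twist":0},{"claw":-1,"x":-3.5,"y":0,"z":121,"twist":0},{"claw":-1,"x":-3.5,"y":-5,"z":121,"twist":0},{"claw":-1,"x":-3.5,"y":-9,"z":121,"twist":0},{"claw":-1,"x":-3.5,"y":-9,"z":121,"twist":0},{"claw":-1,"x":-3.5,"y":-9,"z":121,"twist":0}]'
python3 - <<'E'
from h import *
p,d,W=snap("wrist","w2")
for r in arm.regions_of("roller","wrist")[:3]:
    m=r["pixels"]; q=W[m]; q=q[~np.isnan(q[:,0])]
    print(round(r["confidence"],2),np.round(r["point"]),m.sum(),np.percentile(q,[5,50,95],axis=0).ravel())
E
```

```text
time_s: 3.67
position: [469.8, 380.2, 283.4]
ee_rot: [0.165, 0.986, -0.0, -0.0]
wrist_force: [-0.8, 0.2, 0.2]
finger_gap: 0.002
grasp_force: 0.0
0.88 [311. 262.] 4117 [451.7 347.6  64.8 459.3 360.8 124.8 476.1 381.  133.3]
```

```bash
python3 -m pendant '[{"claw":-1,"x":0,"y":25,"z":0,"twist":0},{"claw":-1,"x":0,"y":40,"z":-40,"twist":0},{"claw":-1,"x":0,"y":40,"z":-80,"twist":0},{"claw":-1,"x":0,"y":40,"z":-110,"twist":0},{"claw":-1,"x":0,"y":40,"z":-121,"twist":0}]'
python3 - <<'E'
from h import *
p,d,W=snap("wrist","w3")
for r in arm.regions_of("roller","wrist")[:3]:
    m=r["pixels"]; q=W[m]; q=q[~np.isnan(q[:,0])]
    print(round(r["confidence"],2),np.round(r["point"]),m.sum(),np.percentile(q,[5,50,95],axis=0).ravel())
for lo,hi in [(74,84),(115,125),(125,140)]:
    m=(W[:,:,2]>lo)&(W[:,:,2]<hi)&(abs(W[:,:,0]-480)<60)&(abs(W[:,:,1]-370)<60)
    q=W[m];print(lo,len(q),cv2.minAreaRect(q[:,:2].astype(np.float32)) if len(q)>5 else "")
to([380,200,490],90);to([360,-20,490],90);to([410,-340,410],90)
E
```

```text
time_s: 4.18
position: [482.8, 418.6, 411.0]
ee_rot: [0.164, 0.986, 0.003, 0.003]
wrist_force: [-0.2, 0.5, 1.5]
finger_gap: -0.001
grasp_force: 0.0
0.59 [233. 232.] 1371 [452.8 347.5  62.3 465.2 362.6 123.2 479.3 382.1 133.2]
0.55 [343. 374.] 403 [605.4 420.6  52.6 607.5 431.7  93.7 621.  439.9 101.2]
74 2097 ((495.4457702636719, 368.3981628417969), (43.80015182495117, 46.977718353271484), 69.58990478515625)
115 237 ((462.68243408203125, 355.05975341796875), (25.541881561279297, 20.709171295166016), 66.14884948730469)
125 588 ((462.3127746582031, 354.9750671386719), (24.035289764404297, 19.520763397216797), 65.71221923828125)
shift [  26.2 -239.6  -83.4] heading 71.06695740113668 j6 -0.58 twist -3.155507099810554
shift [ -26.3 -454.2  -84.2] heading 71.06695740113668 j6 -0.58 twist -3.155507099810554
shift [-177.1 -741.    -5.1] heading 71.06695740113668 j6 -0.58 twist -3.155507099810554
```

The roller moved 44 mm to the other side, to about 0.8 rad, so the switch is past its trip point. I will move to the tank in front of and above the turbocharger.

```bash
python3 -m pendant '[{"claw":-1,"x":0,"y":-20,"z":-35,"twist":0},{"claw":-1,"x":5,"y":-60,"z":-60,"twist":0},{"claw":-1,"x":10,"y":-100,"z":-75,"twist":0},{"claw":-1,"x":15,"y":-140,"z":-84,"twist":0},{"claw":-1,"x":20,"y":-180,"z":-84,"twist":0},{"claw":-1,"x":20,"y":-220,"z":-84,"twist":0},{"claw":-1,"x":10,"y":-258,"z":-84,"twist":-0.5},{"claw":-1,"x":0,"y":-296,"z":-84,"twist":-1},{"claw":-1,"x":-10,"y":-334,"z":-84,"twist":-1.5},{"claw":-1,"x":-20,"y":-372,"z":-84,"twist":-2},{"claw":-1,"x":-28,"y":-410,"z":-84,"twist":-2.5},{"claw":-1,"x":-35,"y":-448,"z":-84,"twist":-3.1},{"claw":-1,"x":-50,"y":-485,"z":-84,"twist":-3.1},{"claw":-1,"x":-70,"y":-520,"z":-80,"twist":-3.1},{"claw":-1,"x":-90,"y":-556,"z":-70,"twist":-3.1},{"claw":-1,"x":-105,"y":-592,"z":-60,"twist":-3.1},{"claw":-1,"x":-125,"y":-628,"z":-50,"twist":-3.1},{"claw":-1,"x":-145,"y":-664,"z":-40,"twist":-3.1},{"claw":-1,"x":-160,"y":-700,"z":-25,"twist":-3.1},{"claw":-1,"x":-177,"y":-736,"z":-10,"twist":-3.1}]'
python3 - <<'E'
from h import *
p,d,W=snap("wrist","w4"); np.save("w4.npy",W)
for l in ["cap","cap_grip","tank","neck_mouth"]:
    for r in arm.regions_of(l,"wrist")[:2]:
        m=r["pixels"]; q=W[m]; q=q[~np.isnan(q[:,0])]
        print(l,round(r["confidence"],2),np.round(r["point"]),m.sum(),np.percentile(q,[5,50,95],axis=0).ravel())
        if l=="cap": np.save("capm.npy",m)
E
```

```text
time_s: 5.95
position: [410.8, -335.2, 412.0]
ee_rot: [0.003, 1.0, 0.001, -0.001]
wrist_force: [0.3, -0.2, 0.4]
finger_gap: -0.001
grasp_force: 0.0
cap 0.86 [240. 313.] 5300 [ 384.3 -361.4  115.   412.2 -337.   132.2  439.1 -314.6  160.8]
cap_grip 0.66 [241. 313.] 5378 [ 383.4 -361.4  114.8  411.9 -337.   132.2  439.5 -314.7  160.8]
tank 0.8 [258. 277.] 13363 [ 391.  -405.4    8.8  440.8 -364.6   74.9  505.9 -278.7   95.9]
neck_mouth 0.79 [284. 302.] 452 [ 444.1 -369.7   94.6  458.6 -348.8  100.6  463.6 -319.5  109.5]
```

View pics/w4.png

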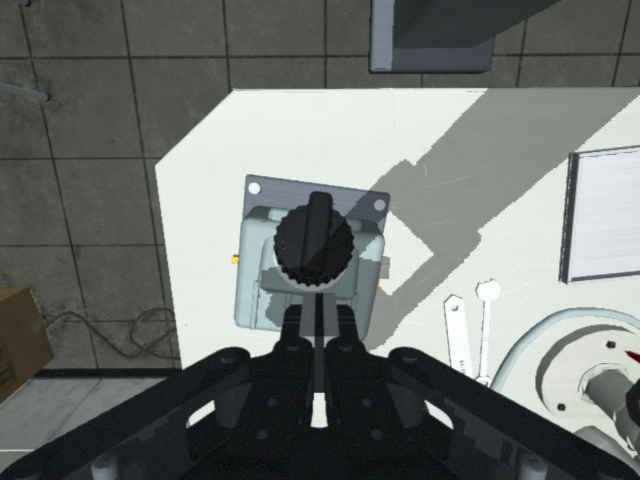

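The wrist view shows the cap from above at (313, 240), with the bar running from (320, 200) to (313, 280), close to the neck's tilt plane. The tank's foot is turned about 7°, and the spanner pair lies clear to the right at (470, 330).

```bash
cat >> h.py <<'E'
n_ax=np.array([-.496,.062,.866]); n_ax/=np.linalg.norm(n_ax)
e1=np.cross([0,0,1],n_ax); e1/=np.linalg.norm(e1)   # horizontal, across tilt
e2=np.cross(n_ax,e1)                                 # up-slope in tilt plane
E
python3 - <<'E'
from h import *
W=np.load("w4.npy");m=np.load("capm.npy");q=W[m];q=q[~np.isnan(q[:,0])]
print(n_ax,e1,e2)
# histogram of height along the axis for points
c0=np.median(q,0); L=np.stack([(q-c0)@e1,(q-c0)@e2,(q-c0)@n_ax],1)
h,e=np.histogram(L[:,2],bins=np.arange(-40,50,3));print(list(zip(e[:-1].astype(int),h)))
# plane fit ransac
rng=np.random.default_rng(0);best=(0,)
for _ in range(500):
    a=q[rng.choice(len(q),3,False)];v=np.cross(a[1]-a[0],a[2]-a[0]);v/=np.linalg.norm(v)+1e-9
    if v[2]<0.6: continue
    k=abs((q-a[0])@v)<1.5
    if k.sum()>best[0]: best=(k.sum(),v,k)
k=best[2];P=q[k];u,s,vt=np.linalg.svd(P-P.mean(0));v=vt[2]*np.sign(vt[2][2]);print("plane",best[0],v,"mean",P.mean(0),"tilt",np.degrees(np.arccos(v[2])))
hh=(q-P.mean(0))@v
for lo,hi in [(8,20),(20,27),(27,36)]:
    B=q[(hh>lo)&(hh<hi)];print(lo,len(B),B.mean(0),hh[(hh>lo)&(hh<hi)].mean())
    if len(B)>9:
        Bl=np.stack([(B-c0)@e1,(B-c0)@e2],1).astype(np.float32);print(cv2.minAreaRect(Bl))
print(c0,np.percentile(hh,[1,50,95,99]))
Lp=np.stack([(P-c0)@e1,(P-c0)@e2],1).astype(np.float32);print("top disc",cv2.minEnclosingCircle(Lp))
E
```

```text
[-0.5  0.1  0.9] [-0.1 -1.   0. ] [ 0.9 -0.1  0.5]
[(np.int64(-40), np.int64(14)), (np.int64(-37), np.int64(19)), (np.int64(-34), np.int64(20)), (np.int64(-31), np.int64(33)), (np.int64(-28), np.int64(27)), (np.int64(-25), np.int64(39)), (np.int64(-22), np.int64(24)), (np.int64(-19), np.int64(45)), (np.int64(-16), np.int64(134)), (np.int64(-13), np.int64(124)), (np.int64(-10), np.int64(1176)), (np.int64(-7), np.int64(1635)), (np.int64(-4), np.int64(19)), (np.int64(-1), np.int64(15)), (np.int64(2), np.int64(11)), (np.int64(5), np.int64(16)), (np.int64(8), np.int64(10)), (np.int64(11), np.int64(14)), (np.int64(14), np.int64(19)), (np.int64(17), np.int64(106)), (np.int64(20), np.int64(1184)), (np.int64(23), np.int64(579)), (np.int64(26), np.int64(0)), (np.int64(29), np.int64(0)), (np.int64(32), np.int64(0)), (np.int64(35), np.int64(0)), (np.int64(38), np.int64(0)), (np.int64(41), np.int64(0)), (np.int64(44), np.int64(0))]
plane 2048 [-0.5  0.1  0.9] mean [ 415.6 -339.1  126.7] tilt 27.517135225226006
8 52 [ 430.  -340.7  150.4] 14.306946994273785
((1.0947966575622559, 24.520376205444336), (2.3623781204223633, 14.100778579711914), 81.90907287597656)
20 172 [ 402.2 -336.4  148.5] 25.62894364154131
((-0.06427764892578125, -1.9078350067138672), (54.621742248535156, 15.992976188659668), 89.11309051513672)
27 1721 [ 400.9 -335.6  151.8] 29.157883139060445
((-0.09083414077758789, -1.5259895324707031), (54.023765563964844, 15.603360176086426), 89.30081176757812)
[ 412.2 -337.   132.2] [-26.6   0.7  30.2  31. ]
top disc ((0.25695714354515076, -1.6607818603515625), 28.38454246520996)
```

The cap_grip point comes out at (406, -336, 140), with the axis tilted 28–30° and the bar in the tilt plane. I will straddle the bar with a loosely set fork and turn it like a wrench. First I turn the tool 180° above the cap so that the last joint has range to unwind.

```bash
python3 -m pendant '[{"claw":0,"x":8,"y":-0.6,"z":30,"twist":23.8},{"claw":0,"x":8,"y":-0.6,"z":30,"twist":23.8},{"claw":0,"x":8,"y":-0.6,"z":30,"twist":23.8},{"claw":0,"x":8,"y":-0.6,"z":30,"twist":23.8},{"claw":0,"x":8,"y":-0.6,"z":30,"twist":23.8},{"claw":0,"x":8,"y":-0.6,"z":30,"twist":23.8},{"claw":0,"x":8,"y":-0.6,"z":30,"twist":23.8},{"claw":0,"x":8,"y":-0.6,"z":30,"twist":23.8},{"claw":0,"x":8,"y":-0.6,"z":30,"twist":23.8},{"claw":0,"x":8,"y":-0.6,"z":30,"twist":23.8},{"claw":0,"x":8,"y":-0.6,"z":30,"twist":23.8},{"claw":0,"x":8,"y":-0.6,"z":30,"twist":23.8},{"claw":0,"x":8,"y":-0.6,"z":30,"twist":23.8},{"claw":0,"x":8,"y":-0.6,"z":30,"twist":23.8},{"claw":0,"x":8,"y":-0.6,"z":30,"twist":23.8},{"claw":0,"x":8,"y":-0.6,"z":30,"twist":23.8},{"claw":0,"x":8,"y":-0.6,"z":30,"twist":23.8},{"claw":0,"x":8,"y":-0.6,"z":30,"twist":23.8},{"claw":0,"x":8,"y":-0.6,"z":30,"twist":23.8},{"claw":0,"x":8,"y":-0.6,"z":30,"twist":23.8}]' 30
python3 -c "
from h import *
to([402.7,-335.8,313],-97)"
```

```text
time_s: 7.87
position: [403.3, -332.0, 386.5]
ee_rot: [0.949, 0.314, 0.001, 0.001]
wrist_force: [-0.0, 0.2, -0.1]
finger_gap: 0.5
grasp_force: 0.0
shift [-2.8  2.5 73.5] heading -53.38402240825551 j6 0.17 twist 7.269329598624083
```

```bash
python3 -m pendant '[{"claw":0,"x":-2.8,"y":2.5,"z":0,"twist":7.3},{"claw":0,"x":-2.8,"y":2.5,"z":0,"twist":7.3},{"claw":0,"x":-2.8,"y":2.5,"z":0,"twist":7.3},{"claw":0,"x":-2.8,"y":2.5,"z":0,"twist":7.3},{"claw":0,"x":-2.8,"y":2.5,"z":10,"twist":7.3},{"claw":0,"x":-2.8,"y":2.5,"z":10,"twist":7.3},{"claw":0,"x":-2.8,"y":2.5,"z":20,"twist":7.3},{"claw":0,"x":-2.8,"y":2.5,"z":20,"twist":7.3}]'
python3 -c "
from h import *
to([402.7,-335.8,313],-97)"
```

```text
time_s: 8.53
position: [402.5, -336.1, 364.2]
ee_rot: [0.998, -0.058, -0.0, -0.001]
wrist_force: [0.3, 0.2, -0.5]
finger_gap: 0.495
grasp_force: 0.0
shift [ 0.3 -0.2 51.2] heading -96.70658825832135 j6 0.92 twist 0.04890195694644225
```

```bash
python3 -m pendant '[{"claw":0,"x":0,"y":0,"z":25,"twist":0},{"claw":0,"x":0,"y":0,"z":45,"twist":0},{"claw":0,"x":0,"y":0,"z":51,"twist":0},{"claw":-0.45,"x":0,"y":0,"z":51,"twist":0},{"claw":-0.45,"x":0,"y":0,"z":51,"twist":0},{"claw":-0.45,"x":0,"y":0,"z":51,"twist":0},{"claw":-0.45,"x":0,"y":0,"z":51,"twist":0},{"claw":-0.45,"x":0,"y":0,"z":51,"twist":0}]'
python3 - <<'E'
from h import *
snap("wrist","w5"); print(arm.state()["finger_gap"])
for t in (45,90,135,180): print(t, n_ax*24*t/360)
to([402.7,-335.8,313],-97)
E
```

```text
time_s: 9.2
position: [402.5, -337.4, 315.6]
ee_rot: [0.998, -0.06, 0.001, 0.001]
wrist_force: [-0.8, -0.2, 0.0]
finger_gap: 0.274
grasp_force: 0.0
0.2776629673000535
45 [-1.5  0.2  2.6]
90 [-3.   0.4  5.2]
135 [-4.5  0.6  7.8]
180 [-6.   0.7 10.4]
shift [-0.  -1.6  2.4] heading -96.923182360018 j6 0.92 twist 0.012802939996997035
```

View pics/w5.png

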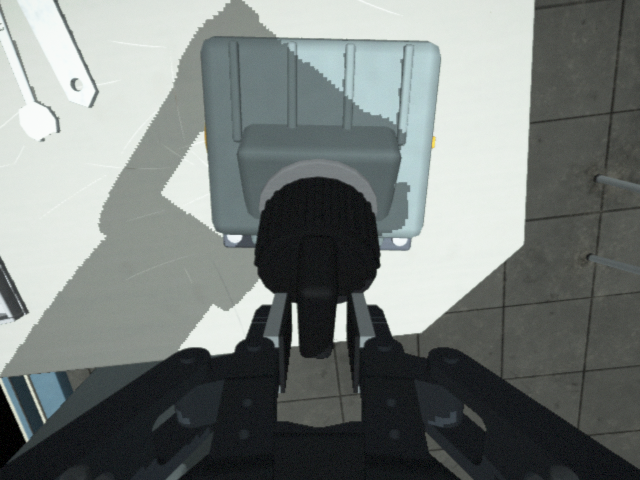

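The wrist view shows the bar centred between the fingertips at (318, 300), with the skirt at (320, 240) and both fingers clear of the cap top. I begin turning anticlockwise.

```bash
python3 -m pendant '[{"claw":-0.5,"x":0,"y":0,"z":0,"twist":-1.1},{"claw":-0.5,"x":0,"y":0,"z":0,"twist":-2.2},{"claw":-0.5,"x":0,"y":0,"z":0,"twist":-3.3},{"claw":-0.5,"x":0,"y":0,"z":-0.3,"twist":-4.4},{"claw":-0.5,"x":-0.4,"y":0,"z":-0.7,"twist":-5.5},{"claw":-0.5,"x":-0.6,"y":0,"z":-1,"twist":-6.6},{"claw":-0.5,"x":-0.8,"y":0,"z":-1.4,"twist":-7.7},{"claw":-0.5,"x":-1,"y":0,"z":-1.8,"twist":-8.8},{"claw":-0.5,"x":-1.2,"y":0,"z":-2.2,"twist":-9.9},{"claw":-0.5,"x":-1.5,"y":0,"z":-2.6,"twist":-11},{"claw":-0.5,"x":-1.7,"y":0,"z":-3,"twist":-12.1},{"claw":-0.5,"x":-2,"y":0,"z":-3.4,"twist":-13.2}]'
python3 - <<'E'
from h import *
s=arm.state(); print(s["wrist_force"],s["torque"],s["finger_gap"])
p,d,W=snap("wrist","w6")
to([400.7,-335.8,316.4],-18)
for r in arm.regions_of("cap","wrist")[:1]:
    m=r["pixels"]&~np.isnan(W[:,:,0]); q=W[m]
    print(r["confidence"],len(q),np.median(q,0))
E
```

```text
time_s: 10.25
position: [400.4, -337.2, 318.8]
ee_rot: [0.806, 0.592, 0.0, 0.001]
wrist_force: [-1.9, 0.6, 3.3]
finger_gap: 0.248
grasp_force: 7.1
[-1.9  0.6  3.3] [ 0.   0.3 -0.2] 0.24787066588139117
shift [ 1.4 -0.1  2.5] heading -17.038719582512915 j6 -0.47 twist 0.16021340291451244
0.64 13448 [ 419.6 -327.6  138.7]
```

View pics/w6.png

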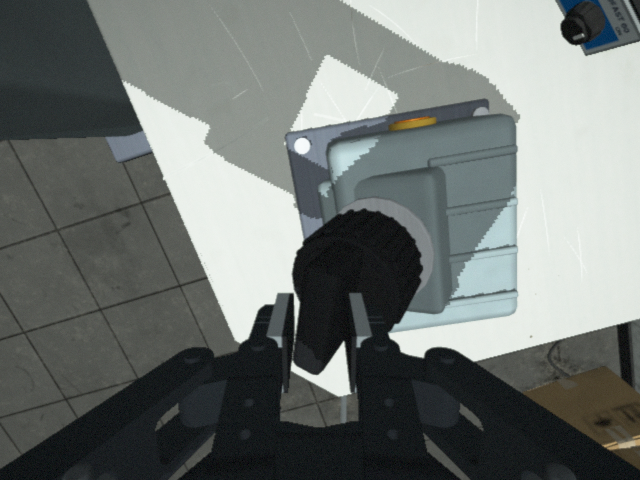

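The bar has turned with the fork, lagging it by about 20°: it runs from (315, 355) to (350, 250) while the tool has turned 79°. Forces are a few newtons, so I carry on.

```bash
python3 -m pendant '[{"claw":-0.5,"x":0,"y":-0.2,"z":-0.3,"twist":-1.1},{"claw":-0.5,"x":-0.1,"y":-0.4,"z":-0.7,"twist":-2.2},{"claw":-0.5,"x":-0.1,"y":-0.6,"z":-1,"twist":-3.3},{"claw":-0.5,"x":-0.1,"y":-0.9,"z":-1.4,"twist":-4.4},{"claw":-0.5,"x":-0.2,"y":-1.1,"z":-1.7,"twist":-5.5},{"claw":-0.5,"x":-0.2,"y":-1.3,"z":-2.1,"twist":-6.6},{"claw":-0.5,"x":-0.2,"y":-1.5,"z":-2.4,"twist":-7.7},{"claw":-0.5,"x":-0.3,"y":-1.7,"z":-2.8,"twist":-8.8},{"claw":-0.5,"x":-0.3,"y":-2,"z":-3.1,"twist":-9.9},{"claw":-0.5,"x":-0.4,"y":-2.2,"z":-3.5,"twist":-11},{"claw":-0.5,"x":-0.4,"y":-2.4,"z":-3.8,"twist":-12.1},{"claw":-0.5,"x":-0.4,"y":-2.6,"z":-4.2,"twist":-13.2},{"claw":-0.5,"x":-0.5,"y":-2.8,"z":-4.5,"twist":-14.3},{"claw":-0.5,"x":-0.5,"y":-3,"z":-4.9,"twist":-15.4},{"claw":-0.5,"x":-0.6,"y":-3.3,"z":-5.2,"twist":-16.5},{"claw":-0.5,"x":-0.6,"y":-3.5,"z":-5.6,"twist":-17.6},{"claw":-0.5,"x":-0.6,"y":-3.7,"z":-5.9,"twist":-18.7},{"claw":-0.5,"x":-0.7,"y":-3.9,"z":-6.3,"twist":-19.8},{"claw":-0.5,"x":-0.7,"y":-4.1,"z":-6.6,"twist":-20.9},{"claw":-0.5,"x":-0.8,"y":-4.4,"z":-7,"twist":-22}]'
python3 - <<'E'
from h import *
s=arm.state(); print(s["wrist_force"],s["torque"],s["finger_gap"])
to([396,-335.8,324],-18)
snap("wrist","w7")
E
```

```text
time_s: 12.02
position: [395.4, -337.4, 326.8]
ee_rot: [-0.21, 0.978, -0.002, -0.0]
wrist_force: [-4.5, -2.9, 6.0]
finger_gap: 0.257
grasp_force: 11.6
[-4.5 -2.9  6. ] [-0.6  0.7 -0.2] 0.2568835633891081
shift [-1.2  1.2  2.8] heading 114.24680917621731 j6 -2.77 twist 22.041134862702886
```

View pics/w7.png

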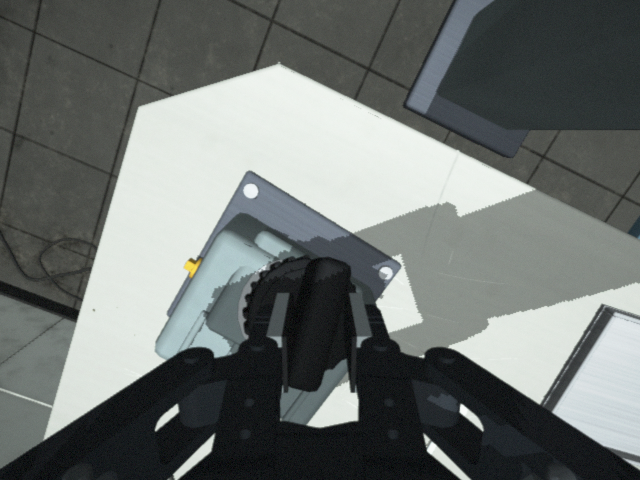

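The bar is still between the fingers at (320, 320). The tool has turned 211° and the cap about 193°. I will regrip: open, lift, turn back about 198° and fork again.

```bash
python3 -m pendant '[{"claw":0,"x":0,"y":0,"z":0,"twist":0},{"claw":0,"x":0,"y":0,"z":0,"twist":0},{"claw":0,"x":0,"y":0,"z":0,"twist":0},{"claw":0,"x":0,"y":0,"z":-25,"twist":0},{"claw":0,"x":0,"y":0,"z":-45,"twist":0},{"claw":0,"x":0,"y":0,"z":-45,"twist":1},{"claw":0,"x":0,"y":0,"z":-45,"twist":17.5},{"claw":0,"x":0,"y":0,"z":-45,"twist":17.5},{"claw":0,"x":0,"y":0,"z":-45,"twist":17.5},{"claw":0,"x":0,"y":0,"z":-45,"twist":17.5},{"claw":0,"x":0,"y":0,"z":-45,"twist":17.5},{"claw":0,"x":0,"y":0,"z":-45,"twist":17.5},{"claw":0,"x":0,"y":0,"z":-45,"twist":17.5},{"claw":0,"x":0,"y":0,"z":-45,"twist":17.5},{"claw":0,"x":0,"y":0,"z":-45,"twist":17.5},{"claw":0,"x":0,"y":0,"z":-45,"twist":17.5},{"claw":0,"x":0,"y":0,"z":-45,"twist":17.5},{"claw":0,"x":0,"y":0,"z":-45,"twist":17.5},{"claw":0,"x":0,"y":0,"z":-45,"twist":17.5},{"claw":0,"x":0,"y":0,"z":-45,"twist":17.5}]' && python3 -m pendant '[{"claw":0,"x":0,"y":0,"z":0,"twist":15.5},{"claw":0,"x":0,"y":0,"z":0,"twist":15.5},{"claw":0,"x":0,"y":0,"z":0,"twist":15.5},{"claw":0,"x":0,"y":0,"z":0,"twist":15.5},{"claw":0,"x":0,"y":0,"z":0,"twist":15.5},{"claw":0,"x":0,"y":0,"z":0,"twist":15.5},{"claw":0,"x":0,"y":0,"z":0,"twist":15.5},{"claw":0,"x":0,"y":0,"z":0,"twist":15.5},{"claw":0,"x":0,"y":0,"z":0,"twist":15.5},{"claw":0,"x":0,"y":0,"z":0,"twist":15.5},{"claw":0,"x":0,"y":0,"z":0,"twist":15.5},{"claw":0,"x":0,"y":0,"z":0,"twist":15.5},{"claw":0,"x":0,"y":0,"z":0,"twist":15.5},{"claw":0,"x":0,"y":0,"z":0,"twist":15.5},{"claw":0,"x":0,"y":0,"z":0,"twist":15.5}]'
python3 - <<'E'
from h import *
p,d,W=snap("wrist","w8"); np.save("w8.npy",W)
r=arm.regions_of("cap","wrist")[0]
m=r["pixels"]&~np.isnan(W[:,:,0]);m&=(abs(W[:,:,0]-400)<60)&(abs(W[:,:,1]+336)<50); q=W[m]
o=np.array([405.7,-336.2,140.2]);L=np.stack([(q-o)@e1,(q-o)@e2,(q-o)@n_ax],1)
print(r["confidence"],r["point"],len(q),np.percentile(L[:,2],[50,90,95,99]))
top=np.percentile(L[:,2],98);B=L[L[:,2]>top-5];print(len(B),B.mean(0),cv2.minAreaRect(B[:,:2].astype(np.float32)))
to([396,-335.8,326],-84)
E
```

```text
time_s: 13.73
position: [396.2, -336.3, 369.5]
ee_rot: [0.651, 0.759, 0.0, -0.0]
wrist_force: [-0.6, -0.1, -0.5]
finger_gap: 0.499
grasp_force: 0.0
time_s: 14.98
position: [396.1, -336.3, 369.6]
ee_rot: [0.998, 0.056, -0.0, -0.0]
wrist_force: [0.9, -0.4, 0.2]
finger_gap: 0.499
grasp_force: 0.0
0.63 [225.6, 319.9] 10045 [-5.8 23.5 24.2 25. ]
1839 [-3.7  3.2 23.4] ((-2.9364781379699707, -2.2815990447998047), (16.086688995361328, 55.684757232666016), 13.775497436523438)
shift [ 0.  -0.6 43.7] heading -83.5739548751991 j6 0.68 twist 0.07100752080015127
```

```bash
python3 -m pendant '[{"claw":0,"x":0,"y":-2,"z":20,"twist":0},{"claw":0,"x":0,"y":-2,"z":38,"twist":0},{"claw":0,"x":0,"y":-2,"z":44,"twist":0},{"claw":-0.5,"x":0,"y":-2,"z":44,"twist":0},{"claw":-0.5,"x":0,"y":-2,"z":44,"twist":0},{"claw":-0.5,"x":0,"y":-2,"z":44,"twist":0},{"claw":-0.5,"x":0,"y":-2,"z":44,"twist":0},{"claw":-0.5,"x":0,"y":-2,"z":44,"twist":-1.1},{"claw":-0.5,"x":0,"y":-2,"z":44,"twist":-2.2},{"claw":-0.5,"x":0,"y":-2,"z":44,"twist":-3.3},{"claw":-0.5,"x":-0.2,"y":-1.8,"z":43.6,"twist":-4.4},{"claw":-0.5,"x":-0.4,"y":-1.6,"z":43.3,"twist":-5.5},{"claw":-0.5,"x":-0.6,"y":-1.4,"z":43,"twist":-6.6},{"claw":-0.5,"x":-0.8,"y":-1.2,"z":42.7,"twist":-7.7},{"claw":-0.5,"x":-1,"y":-1,"z":42.4,"twist":-8.8},{"claw":-0.5,"x":-1,"y":-1,"z":42.2,"twist":-9.9},{"claw":-0.5,"x":-1.2,"y":-1,"z":42,"twist":-11},{"claw":-0.5,"x":-1.2,"y":-1,"z":42,"twist":-12.1}]'
cat > look.py <<'E'
import sys
from h import *
p,d,W=snap("wrist",sys.argv[1])
r=arm.regions_of("cap","wrist")[0]
m=r["pixels"]&~np.isnan(W[:,:,0]);m&=(abs(W[:,:,0]-400)<60)&(abs(W[:,:,1]+336)<50); q=W[m]
o=np.array([405.7,-336.2,140.2]);L=np.stack([(q-o)@e1,(q-o)@e2,(q-o)@n_ax],1)
print(r["confidence"],r["point"],len(q),np.percentile(L[:,2],[50,90,95,99]))
top=np.percentile(L[:,2],98);B=L[L[:,2]>top-5];print(len(B),B.mean(0),cv2.minAreaRect(B[:,:2].astype(np.float32)))
to([396,-335.8,326],-84)
E
python3 look.py w9
```

```text
time_s: 16.58
position: [394.4, -335.9, 330.1]
ee_rot: [0.771, 0.637, -0.0, 0.001]
wrist_force: [-7.0, 1.5, 8.9]
finger_gap: 0.249
grasp_force: 16.1
0.76 [276.3, 344.1] 12724 [-0.8 28.2 28.6 29.3]
3551 [-1.7  3.  27.6] ((0.721613883972168, 1.6281929016113281), (35.69868850708008, 56.654754638671875), 41.903892517089844)
shift [0.4 1.6 4.3] heading -10.961091118406335 j6 -0.59 twist 12.173151480265611
```

View pics/w9.png

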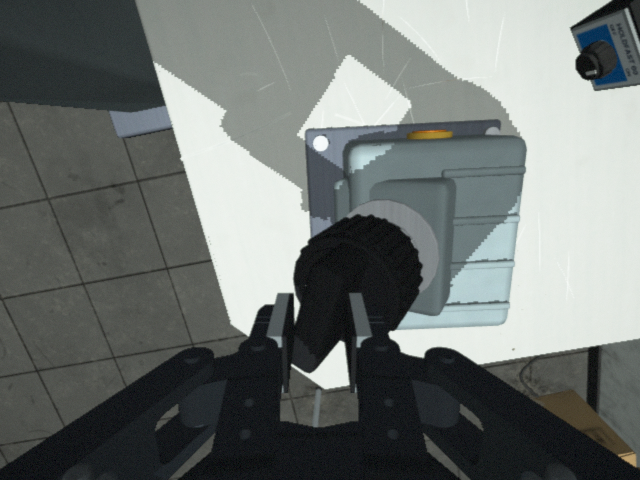

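The bar is at (330, 300) with the cap risen about 15.5 mm (about 235°), so the thread should be free. I keep turning until the bar lies in the tilt plane again, for a flush grip.

```bash
python3 -m pendant '[{"claw":-0.5,"x":0,"y":-0.1,"z":-0.2,"twist":-1.1},{"claw":-0.5,"x":0,"y":-0.2,"z":-0.4,"twist":-2.2},{"claw":-0.5,"x":0,"y":-0.3,"z":-0.6,"twist":-3.3},{"claw":-0.5,"x":0,"y":-0.4,"z":-0.8,"twist":-4.4},{"claw":-0.5,"x":0,"y":-0.5,"z":-1,"twist":-5.5},{"claw":-0.5,"x":0,"y":-0.6,"z":-1.2,"twist":-6.6},{"claw":-0.5,"x":0,"y":-0.7,"z":-1.4,"twist":-7.7},{"claw":-0.5,"x":0,"y":-0.9,"z":-1.6,"twist":-8.8},{"claw":-0.5,"x":0,"y":-1,"z":-1.8,"twist":-9.9},{"claw":-0.5,"x":0,"y":-1.1,"z":-2,"twist":-11},{"claw":-0.5,"x":0,"y":-1.2,"z":-2.2,"twist":-12.1},{"claw":-0.5,"x":0,"y":-1.3,"z":-2.4,"twist":-13.2},{"claw":-0.5,"x":0,"y":-1.4,"z":-2.6,"twist":-14.3},{"claw":-0.5,"x":0,"y":-1.6,"z":-2.8,"twist":-15.4},{"claw":-0.5,"x":0,"y":-1.7,"z":-3,"twist":-16.5},{"claw":-0.5,"x":0,"y":-1.8,"z":-3.2,"twist":-17.6},{"claw":-0.5,"x":0,"y":-1.9,"z":-3.3,"twist":-18.7},{"claw":-0.5,"x":0,"y":-2,"z":-3.5,"twist":-19.8}]'
python3 look.py w10
```

```text
time_s: 18.18
position: [392.9, -335.4, 332.8]
ee_rot: [-0.156, 0.988, -0.001, 0.001]
wrist_force: [0.5, -0.7, 1.9]
finger_gap: 0.251
grasp_force: 3.8
0.91 [293.6, 313.9] 8777 [34.1 36.2 36.5 37.1]
5067 [ 1.9  0.4 35.3] ((10.519804954528809, 0.7440147399902344), (34.749305725097656, 55.709129333496094), 10.156454086303711)
shift [-2.9 -1.4  6.6] heading 107.73240384427324 j6 -2.66 twist -28.044599359287798
```

View pics/w10.png

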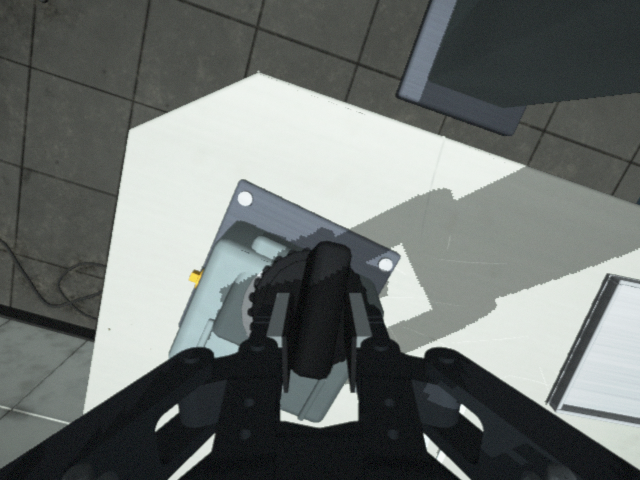

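The bar is between the fingers at (325, 310), nearly lined up with them, and the cap has risen 23.5 mm (one full turn). I line up the tool, lower it slightly, close, and draw the cap off along the axis.

```bash
python3 -m pendant '[{"claw":-0.4,"x":0,"y":0,"z":0,"twist":1.1},{"claw":-0.4,"x":0,"y":0,"z":2,"twist":2.2},{"claw":-0.4,"x":0,"y":0,"z":6,"twist":2.5},{"claw":-1,"x":0,"y":0,"z":6,"twist":2.5},{"claw":-1,"x":0,"y":0,"z":6,"twist":2.5},{"claw":-1,"x":0,"y":0,"z":6,"twist":2.5},{"claw":-1,"x":0,"y":0,"z":6,"twist":2.5},{"claw":-1,"x":0,"y":0,"z":6,"twist":2.5}]' 30
python3 - <<'E'
from h import *
s=arm.state();Rt=Rn.from_quat(s["ee_rot"]).as_matrix();print("per 10mm outward",Rt.T@n_ax*10,s["torque"],s["grasp_force"],s["finger_gap"]);to(s["position"],90)
E
```

```text
time_s: 18.95
position: [392.6, -335.4, 325.5]
ee_rot: [-0.023, 1.0, -0.0, -0.0]
wrist_force: [-1.6, -2.6, -1.6]
finger_gap: 0.178
grasp_force: 29.5
per 10mm outward [ 4.9  0.8 -8.7] [-0.5  0.3 -0.1] 29.527689814567566 0.17825547683707477
shift [0. 0. 0.] heading 92.6393859199183 j6 -2.4 twist 0.43989765331971853
```

```bash
python3 -m pendant '[{"claw":-1,"x":1.5,"y":0.2,"z":-2.6,"twist":0},{"claw":-1,"x":3,"y":0.5,"z":-5.2,"twist":0},{"claw":-1,"x":5,"y":0.8,"z":-8.7,"twist":0},{"claw":-1,"x":7.4,"y":1.2,"z":-13,"twist":0},{"claw":-1,"x":9.8,"y":1.6,"z":-17.4,"twist":0},{"claw":-1,"x":12.2,"y":2,"z":-21.7,"twist":0},{"claw":-1,"x":14.7,"y":2.4,"z":-26,"twist":0},{"claw":-1,"x":19.6,"y":3,"z":-35,"twist":0},{"claw":-1,"x":20,"y":3,"z":-70,"twist":0},{"claw":-1,"x":20,"y":3,"z":-100,"twist":0},{"claw":-1,"x":20,"y":3,"z":-110,"twist":0},{"claw":-1,"x":20,"y":3,"z":-110,"twist":0}]'
python3 look.py w11; python3 - <<'E'
from h import *
W=np.load("topW.npy")
# tray outline from the top camera: rim points
r=arm.regions_of("tray_in","top")
p,d,W=snap("top"); rs=arm.regions_of("tray_in","top")
m=rs[0]["pixels"];q=W[m];q=q[~np.isnan(q[:,0])&(q[:,2]<30)];print(rs[0]["confidence"],np.round(q.mean(0)),cv2.minAreaRect(q[:,:2].astype(np.float32)))
E
```

```text
time_s: 19.95
position: [372.4, -333.1, 439.2]
ee_rot: [-0.023, 1.0, -0.002, 0.002]
wrist_force: [-0.2, 0.2, -0.6]
finger_gap: 0.177
grasp_force: 29.8
0.69 [298.6, 316.9] 7997 [143.4 144.9 145.3 145.9]
5519 [  2.2  39.1 143.9] ((8.9021577835083, 38.98445129394531), (29.337547302246094, 55.31443786621094), 8.452533721923828)
shift [-23.4  -3.8 108.4] heading 92.65635897512726 j6 -2.42 twist 29.442726495854544
0.62 [418.  16.   7.] ((419.0966491699219, 15.586936950683594), (140.34945678710938, 181.21482849121094), 6.044072151184082)
```

View pics/w11.png

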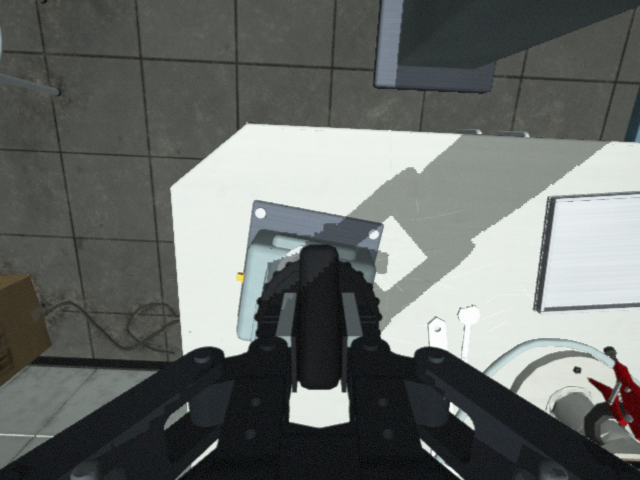

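The cap is off the neck and held by its bar at (320, 310), clear above the tank. The tray measures centre (419, 15.5) and 140 × 181 mm, which matches its stated size. I carry the cap over in front of the turbocharger.

```bash
python3 -m pendant '[{"claw":-1,"x":0,"y":15,"z":0,"twist":0},{"claw":-1,"x":0,"y":45,"z":0,"twist":0},{"claw":-1,"x":-2,"y":78,"z":5,"twist":0},{"claw":-1,"x":-4,"y":112,"z":10,"twist":0},{"claw":-1,"x":-6,"y":146,"z":20,"twist":0},{"claw":-1,"x":-8,"y":180,"z":30,"twist":0},{"claw":-1,"x":-10,"y":214,"z":40,"twist":0},{"claw":-1,"x":-13,"y":248,"z":40,"twist":0},{"claw":-1,"x":-16,"y":282,"z":40,"twist":0},{"claw":-1,"x":-20,"y":314,"z":50,"twist":0},{"claw":-1,"x":-24,"y":336,"z":65,"twist":0},{"claw":-1,"x":-25,"y":347,"z":90,"twist":0},{"claw":-1,"x":-25,"y":347,"z":120,"twist":0},{"claw":-1,"x":-25,"y":347,"z":150,"twist":0},{"claw":-1,"x":-25,"y":347,"z":165,"twist":0},{"claw":-1,"x":-25,"y":347,"z":165,"twist":0}]'
cat > fit.py <<'E'
import sys
from h import *
p,d,W=snap("wrist",sys.argv[1])
r=arm.regions_of("cap","wrist")[0];m=r["pixels"]&~np.isnan(W[:,:,0]);q=W[m]
s=arm.state();T=np.array(s["position"]);q=q[(np.linalg.norm(q[:,:2]-T[:2],axis=1)<80)&(q[:,2]<T[2]-80)]
print(r["confidence"],len(q),T,s["wrist_force"],s["finger_gap"])
rng=np.random.default_rng(0)
for it in range(2):
    best=(0,)
    for _ in range(600):
        a=q[rng.choice(len(q),3,False)];v=np.cross(a[1]-a[0],a[2]-a[0]);v/=np.linalg.norm(v)+1e-9;v*=np.sign(v[2])
        if v[2]<0.75: continue
        k=abs((q-a[0])@v)<1
        if k.sum()>best[0]: best=(k.sum(),v,k)
    k=best[2];P=q[k];_,_,vt=np.linalg.svd(P-P.mean(0));v=vt[2]*np.sign(vt[2][2])
    print("plane",k.sum(),"normal %.3f %.3f %.3f"%tuple(v),"tilt",np.degrees(np.arccos(v[2])),"mean",P.mean(0),"rect",cv2.minAreaRect(P[:,:2].astype(np.float32)))
    q=q[~k]
E
python3 fit.py w12
```

```text
time_s: 21.53
position: [379.9, 14.9, 265.6]
ee_rot: [-0.023, 1.0, 0.0, -0.005]
wrist_force: [-0.2, -0.2, -2.7]
finger_gap: 0.177
grasp_force: 29.6
0.61 8348 [381.3  14.7 270. ] [ 0.7 -0.3 -0.8] 0.18149092480458873
plane 4169 normal -0.506 -0.028 0.862 tilt 30.450367047476302 mean [372.3  14.9 110.7] rect ((371.76837158203125, 14.848421096801758), (42.995689392089844, 35.91217041015625), 37.86451721191406)
plane 1124 normal -0.500 -0.008 0.866 tilt 30.019208258111828 mean [375.7  14.1  77.2] rect ((377.843994140625, 14.571695327758789), (27.62618064880371, 56.68754959106445), 5.672506332397461)
```

View pics/w12.png

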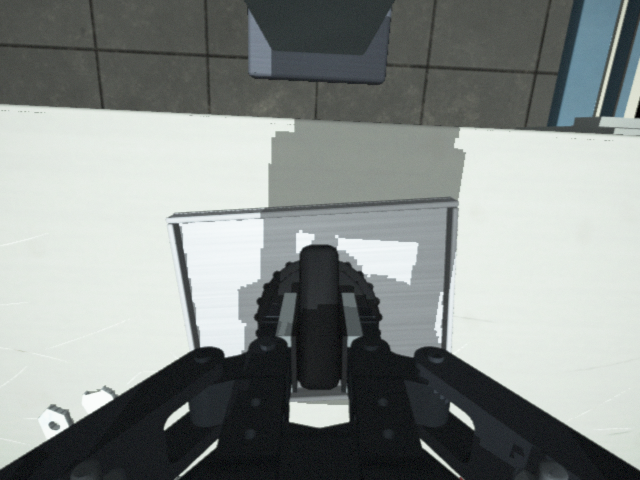

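The wrist view shows the cap held centrally at (320, 320) over the tray, tilted 30° about the pad normal. That was my eleventh picture, one over the limit of ten, so I will view no more and work from numbers only. The lowest rim point is about 30 mm above the tray floor.

```bash
python3 -m pendant '[{"claw":-1,"x":0,"y":0,"z":12,"twist":0},{"claw":-1,"x":0,"y":0,"z":22,"twist":0},{"claw":-1,"x":0,"y":0,"z":26,"twist":0},{"claw":-1,"x":0,"y":0,"z":28,"twist":0},{"claw":-1,"x":0,"y":0,"z":29,"twist":0},{"claw":-1,"x":0,"y":0,"z":30,"twist":0},{"claw":-1,"x":0,"y":0,"z":30,"twist":0},{"claw":-1,"x":0,"y":0,"z":30,"twist":0}]' 20
```

```text
time_s: 22.3
position: [381.6, 14.6, 240.8]
ee_rot: [-0.023, 1.0, 0.0, 0.0]
wrist_force: [-0.1, -0.0, -1.3]
finger_gap: 0.178
grasp_force: 29.7
```

```bash
python3 fit.py w13
```

```text
0.94 8352 [381.6  14.6 240.7] [-0.4  0.3 -1.5] 0.18061190334381078
plane 4156 normal -0.515 -0.009 0.857 tilt 30.972262137988956 mean [375.7  14.8  85.9] rect ((375.16864013671875, 14.796478271484375), (34.73225402832031, 43.407135009765625), 58.93290328979492)
plane 1110 normal -0.495 -0.011 0.869 tilt 29.672895342741054 mean [379.6  13.7  52.5] rect ((381.52935791015625, 14.450328826904297), (27.48000717163086, 56.78090286254883), 3.9712982177734375)
```

```bash
python3 -m pendant '[{"claw":-1,"x":0,"y":0,"z":3,"twist":0},{"claw":-1,"x":0,"y":0,"z":4,"twist":0},{"claw":-1,"x":0,"y":0,"z":5,"twist":0},{"claw":-1,"x":0,"y":0,"z":5.5,"twist":0},{"claw":-1,"x":0,"y":0,"z":6,"twist":0},{"claw":-1,"x":0,"y":0,"z":6,"twist":0},{"claw":-1,"x":0,"y":0,"z":6,"twist":0}]' 20
```

```text
time_s: 22.98
position: [381.7, 14.6, 235.1]
ee_rot: [-0.023, 1.0, -0.0, 0.0]
wrist_force: [-1.5, 0.4, 5.1]
finger_gap: 0.183
grasp_force: 30.5
```

```bash
python3 -m pendant '[{"claw":-1,"x":0,"y":0,"z":1,"twist":0},{"claw":-1,"x":-2,"y":0,"z":1.2,"twist":0},{"claw":-1,"x":-4,"y":0,"z":1.4,"twist":0},{"claw":-1,"x":-6,"y":0,"z":1.6,"twist":0},{"claw":-1,"x":-8,"y":0,"z":1.8,"twist":0},{"claw":-1,"x":-10,"y":0,"z":2,"twist":0},{"claw":-1,"x":-10,"y":0,"z":2,"twist":0}]' 20; python3 fit.py w14
```

```text
time_s: 23.57
position: [392.1, 14.9, 233.7]
ee_rot: [-0.023, 1.0, -0.0, 0.001]
wrist_force: [-2.8, -1.2, 9.2]
finger_gap: 0.183
grasp_force: 31.7
0.6 9260 [392.   14.9 233.7] [-1.9 -1.3  8.4] 0.17870245743963595
plane 4133 normal -0.387 -0.069 0.920 tilt 23.122153118234912 mean [385.1  14.3  80.7] rect ((384.8675537109375, 14.975275039672852), (49.641204833984375, 15.118697166442871), 2.3728702068328857)
plane 1594 normal -0.479 -0.005 0.878 tilt 28.653013770878598 mean [384.5  15.9  48.5] rect ((383.97442626953125, 16.130577087402344), (23.220327377319336, 51.708316802978516), 2.470428943634033)
```

```bash
python3 -m pendant '[{"claw":-1,"x":0,"y":0,"z":2,"twist":0},{"claw":-1,"x":0,"y":0,"z":4,"twist":0},{"claw":-1,"x":-1,"y":0,"z":5,"twist":0},{"claw":-1,"x":-3,"y":0,"z":5.2,"twist":0},{"claw":-1,"x":-5,"y":0,"z":5.4,"twist":0},{"claw":-1,"x":-7,"y":0,"z":5.7,"twist":0},{"claw":-1,"x":-9,"y":0,"z":6,"twist":0},{"claw":-1,"x":-9,"y":0,"z":6,"twist":0}]' 20; python3 fit.py w15
```

```text
time_s: 24.33
position: [402.2, 15.3, 229.5]
ee_rot: [-0.023, 1.0, -0.001, 0.004]
wrist_force: [0.4, -0.7, 15.6]
finger_gap: 0.178
grasp_force: 34.5
0.84 10738 [402.1  15.3 229.5] [ 1.3 -2.4 15.6] 0.18217735605461632
plane 4266 normal -0.247 -0.049 0.968 tilt 14.589034424027975 mean [395.5  14.8  79.8] rect ((395.9462585449219, 8.096570014953613), (52.109588623046875, 27.904146194458008), 2.7725489139556885)
plane 2196 normal -0.356 -0.026 0.934 tilt 20.931057136333543 mean [390.9  13.9  48. ] rect ((390.5300598144531, 13.873672485351562), (29.063709259033203, 53.44939041137695), 4.535280227661133)
```

```bash
python3 -m pendant '[{"claw":-1,"x":-2,"y":0,"z":1,"twist":0},{"claw":-1,"x":-4,"y":0,"z":2,"twist":0},{"claw":-1,"x":-6,"y":0,"z":3,"twist":0},{"claw":-1,"x":-8,"y":0,"z":4,"twist":0},{"claw":-1,"x":-9,"y":0,"z":4.5,"twist":0},{"claw":-1,"x":-9,"y":0,"z":4.5,"twist":0}]' 20; python3 fit.py w16
```

```text
time_s: 24.93
position: [411.3, 15.7, 225.1]
ee_rot: [-0.023, 1.0, -0.001, 0.004]
wrist_force: [3.1, -1.4, 14.9]
finger_gap: 0.179
grasp_force: 35.7
0.82 12257 [411.3  15.7 225.1] [ 2.9 -1.6 14.6] 0.17496037339987983
plane 4131 normal -0.104 0.033 0.994 tilt 6.283507591596537 mean [404.9  15.9  77.8] rect ((405.8343200683594, 15.73245906829834), (53.82744598388672, 14.341123580932617), 2.981217384338379)
plane 2437 normal -0.180 0.010 0.984 tilt 10.409504799112556 mean [398.5  16.7  47.6] rect ((397.3406677246094, 16.451868057250977), (33.16501235961914, 53.34775161743164), 1.448607325553894)
```

```bash
python3 -m pendant '[{"claw":-1,"x":-2,"y":0,"z":1,"twist":0},{"claw":-1,"x":-4,"y":0,"z":2,"twist":0},{"claw":-1,"x":-5,"y":0,"z":3,"twist":0},{"claw":-1,"x":-6,"y":0,"z":3.8,"twist":0},{"claw":-1,"x":-6,"y":0,"z":3.8,"twist":0}]' 20; python3 fit.py w17
```

```text
time_s: 25.45
position: [417.4, 16.0, 221.4]
ee_rot: [-0.023, 1.0, -0.001, 0.004]
wrist_force: [3.1, -0.7, 15.5]
finger_gap: 0.18
grasp_force: 36.6
0.83 13419 [417.4  16.  221.5] [ 3.5 -2.1 14.6] 0.1827678693819763
plane 4312 normal -0.018 -0.006 1.000 tilt 1.0705057696838325 mean [410.6  15.8  75.8] rect ((411.9406433105469, 15.839747428894043), (54.3358268737793, 14.478628158569336), 2.786738634109497)
plane 2622 normal -0.137 -0.002 0.991 tilt 7.87171939275996 mean [400.2  15.5  46.1] rect ((400.9862060546875, 15.35819149017334), (33.26284408569336, 51.13090515136719), 2.4671783447265625)
```

```bash
python3 -m pendant '[{"claw":-1,"x":-1,"y":0,"z":1,"twist":0},{"claw":-1,"x":-2,"y":0,"z":2,"twist":0},{"claw":-1,"x":-3,"y":0,"z":3,"twist":0},{"claw":-1,"x":-3,"y":0,"z":3,"twist":0}]' 20; python3 fit.py w18
```

```text
time_s: 25.88
position: [420.3, 16.1, 220.4]
ee_rot: [-0.023, 1.0, -0.001, 0.003]
wrist_force: [-12.8, -1.8, 35.8]
finger_gap: 0.182
grasp_force: 40.8
0.84 14003 [420.2  16.1 220.4] [-12.7  -2.2  36.5] 0.17943192882273865
plane 4294 normal 0.013 -0.019 1.000 tilt 1.3392219436381891 mean [412.7  15.7  75.8] rect ((414.27532958984375, 15.776598930358887), (55.15835189819336, 14.540750503540039), 2.8031797409057617)
plane 2830 normal -0.074 -0.012 0.997 tilt 4.309392709287766 mean [403.3  14.4  46.7] rect ((402.9749450683594, 15.013467788696289), (34.27302169799805, 53.56566619873047), 4.597747325897217)
```

The wrist force rose sharply and the bar top is level at z ≈ 75, so the cap is flat on the tray floor. I relieve the pressure, open and withdraw upward.

```bash
python3 -m pendant '[{"claw":-1,"x":1,"y":0,"z":-1.5,"twist":0},{"claw":-1,"x":1.5,"y":0,"z":-3,"twist":0},{"claw":-1,"x":1.5,"y":0,"z":-3,"twist":0},{"claw":-1,"x":1.5,"y":0,"z":-3,"twist":0}]' 20
```

```text
time_s: 26.32
position: [418.1, 16.2, 220.4]
ee_rot: [-0.023, 1.0, -0.0, 0.003]
wrist_force: [0.2, -0.4, 12.1]
finger_gap: 0.18
grasp_force: 37.1
```

```bash
python3 -m pendant '[{"claw":-1,"x":0,"y":0,"z":-1.5,"twist":0},{"claw":-0.5,"x":0,"y":0,"z":-1.5,"twist":0},{"claw":0,"x":0,"y":0,"z":-1.5,"twist":0},{"claw":0,"x":0,"y":0,"z":-1.5,"twist":0},{"claw":0,"x":0,"y":0,"z":-1.5,"twist":0},{"claw":0,"x":0,"y":0,"z":-1.5,"twist":0},{"claw":0,"x":0,"y":0,"z":-15,"twist":0},{"claw":0,"x":0,"y":0,"z":-40,"twist":0},{"claw":0,"x":0,"y":0,"z":-80,"twist":0},{"claw":0,"x":0,"y":0,"z":-120,"twist":0},{"claw":0,"x":0,"y":0,"z":-160,"twist":0},{"claw":0,"x":0,"y":0,"z":-180,"twist":0},{"claw":0,"x":0,"y":0,"z":-180,"twist":0}]' 20; python3 - <<'E'
from h import *
p,d,W=snap("wrist","w19")
r=arm.regions_of("cap","wrist")[0];m=r["pixels"]&~np.isnan(W[:,:,0]);q=W[m]
for lo,hi in [(36,50),(66,82)]:
    B=q[(q[:,2]>lo)&(q[:,2]<hi)];_,_,vt=np.linalg.svd(B-B.mean(0));print(lo,len(B),"mean",B.mean(0),"normal",np.round(vt[2],3),cv2.minAreaRect(B[:,:2].astype(np.float32)))
p,d,W=snap("top")
for l in ["roller","cap","spanner_mid","hexkey_mid","fitting_mid"]:
    for r in arm.regions_of(l,"top")[:2]:
        q=W[r["pixels"]];q=q[~np.isnan(q[:,0])];print(l,round(r["confidence"],2),np.round(r["point"]),np.median(q,0))
m=(W[:,:,2]>115)&(W[:,:,2]<140)&(abs(W[:,:,0]-470)<50)&(abs(W[:,:,1]-375)<60);print("roller",np.median(W[m],0))
E
```

```text
time_s: 27.4
position: [417.2, 16.3, 403.7]
ee_rot: [-0.023, 1.0, -0.0, 0.005]
wrist_force: [0.2, 0.4, 0.5]
finger_gap: 0.505
grasp_force: 0.0
36 2114 mean [407.7  16.3  45.3] normal [-0.  0.  1.] ((408.8553161621094, 16.506668090820312), (57.67723846435547, 61.054039001464844), 1.1884324550628662)
66 1221 mean [408.8  16.4  75.1] normal [-0.  0.  1.] ((409.734619140625, 16.61583709716797), (54.527198791503906, 15.432279586791992), 2.3012709617614746)
roller 0.44 [296. 170.] [462.3 355.  126.8]
hexkey_mid 0.55 [202. 456.] [ 704.9 -369.     5.3]
roller [459.9 352.7 128.4]
```

```bash
python3 -c "
from workcell import arm
print(arm.close_job())"
```

```text
the job is handed in; nothing more can be done
None
```

The job is done and handed in at 27 s: the roller arm went over first and is past its trip point at about 0.8 rad, and the unscrewed cap stands level and upright in the drip tray at about (409, 16). I kept clear of the turbocharger and went nowhere near the spanner, fitting or hex key; the last top view found only the hex key (within about 10 mm), not the other two. I viewed 11 pictures, one over the limit of 10.

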